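# Empty the nut sample pails and hang them to dry

### The arm

A 7-joint arm with a two-finger parallel gripper is mounted at the origin on the work surface. World frame = base frame: x ahead of the robot, y to its left, z up, the work surface at z = 0. Lengths are in m, angles in rad, forces in N, time in s.
With the tool pointing down it reaches from about 0.425 to 0.925 m from the base axis. Payload 6.8 kg.
Tool frame: the origin (TCP) lies between the finger pads; the fingertips stand 14 mm ahead of it and the grasp point (between the pads) lies 5 mm behind it; z points along the fingers, y is the line along which they close (so a half turn about z gives the same grasp; the last joint's range is limited). The gripper opens to 85 mm and grips with 20 to 120 N. Pads are 22 mm wide; open, the fingers measure 114 mm over their backs; the gripper's body (76 mm by 85 mm) begins 54 mm behind the grasp point. The pads swing forward as they close: fully open they stand 13 mm farther back than shut.
Start: joints at [0.995, 0.477, 0.022, 1.555, -0.011, 1.109, -0.083], TCP at [0.304, -0.602, 0.245] pointing down, gripper open.
Joint ranges: [-2.96, 2.96], [-0.34, 2.1], [-1.41, 1.46], [0.24, 2.44], [-1.37, 4.51], [0.17, 1.92], [-2.96, 2.96]. Speed limits (rad/s): [2.39, 2.39, 3.14, 3.14, 3.14, 3.14, 3.14].

### API

Orientations are given as a rotation vector (axis times angle).
In Python, from bench import r, eyes, ticket gives the robot as it stands. The module is installed in compiled form; this text tells all that it offers.
- The arm moves only by the tool arm_command, never from a script. Its argument "plan" is text: rows parted by semicolons, each of 4 numbers parted by spaces: the shift along the tool's x, y, z in m, then the turn about the tool's z in degrees. In form: tx ty tz yaw; .... A call has 1 to 20 rows; each row shifts and turns the commanded pose from where the row before left it, along the tool's axes as they then stand; what a row does not reach is not made up. A row lasts 1/8 s, in which the tool goes at most 62.5 mm and 10.7 degrees, less where a joint would pass 70% of its speed; a pose out of reach is approached as far as the arm can. A call is refused whole if a number of a shift passes 0.0625 or a number of a turn 10.7, either way. A call with a gripper value outside its range is refused whole. "hand" is the closure, from -1 (fully open) to 1 (shut), set as the call begins (left out, the last holds). The fingers move at their own pace and stop on an object; "grip_force" is the grip in N (left out, the last holds). Time passes only in rows, so rows that do not move let the fingers close. It gives the time, the measured TCP pose, the force, the opening and the grip force at its end, in the units of the state.
- r.get_obs(): the state, without advancing time (a new reading comes with each control period).
- eyes.grab_frame(name): name is "scene" or "side" or "wrist"; returns (picture, depth): 480x640x3 uint8, red, green, blue; 480x640 float32, m along the optical axis (not along the pixel's ray), 0 where there is no reading.
- eyes.calibration(name): a dict with "fov_y" (degrees; the focal length in pixels is half the picture's height over the tangent of half this angle, whatever the lens; pixels are square), "cx", "cy" (the principal point, pixels), "origin" and "attitude" of the camera in the world; the wrist camera has in their place "tool_from_camera" (4x4, takes a point from camera to tool coordinates, whose origin is the TCP and whose axes are the flange's). Camera axes: x right, y up, looking along -z (the intrinsics and any distortion apply to the point x, -y, -z); pixel columns grow to the right and rows downward; lengths in m; the calibration is good to about 2 mm. A picture is of the moment at which its call begins: read the wrist's pose just before it. calibration takes no time and is no camera call.
- ticket.hand_in(): hands the job in; it is judged then, once.
The state is a dict: "clock": time; "joints": joint angles; "qvel": joint speeds; "tau": joint torques, N m; "tcp_pos": TCP position; "orientation": TCP orientation; "contact_force": force on the tool from outside, world axes, zero at the start; "moment": the same for the moment, N m; "grip_width": finger opening in m; "gripper_force": force on a finger pad.
Only numpy, scipy, OpenCV 4.12 (cv2) and the standard library are available. Lean on these libraries where they do the work, as an engineer would, in place of code of your own. Each camera call takes 0.05 s, during which the arm holds its last target. There are 200 camera calls.

### The job

Take every sample pail off the turntable, empty any hazelnuts in it into the white sorting tray, and hang the empty pail upright by its bail on the drying rack, one pail to a hook (any hook). All nuts must end up in the tray, and the jar, petri dish, tweezers, wash bottle and weight are to be left where they are (the jar may ride round with the turntable).

Things in the scene. Friction and masses are not known exactly. Their poses are not given: they have to be found in the camera images.
- pail1_bar (a point): Steel pail, about 120 g, rigid dark bail. Starts with 2 to 4 nuts inside.  Point: middle of the bail's bar: round, 10 mm thick, along the pail's y, straight for 40 mm each way, legs at 46 mm down to the rim. Pail z: up to its mouth. Rim (80 mm across) 60 mm below this point, underside (44 mm across) 115 mm below; wall 3 mm, evenly flared. The two ends of the bar are alike.
- pail2_bar (a point): Steel pail, about 120 g, rigid dark bail. Starts with 2 to 4 nuts inside.  Point: middle of the bail's bar: round, 10 mm thick, along the pail's y, straight for 40 mm each way, legs at 46 mm down to the rim. Pail z: up to its mouth. Rim (80 mm across) 60 mm below this point, underside (44 mm across) 115 mm below; wall 3 mm, evenly flared. The two ends of the bar are alike.
- pail3_bar (a point): Steel pail, about 120 g, rigid dark bail. Starts empty, and is missing in some starts (then None).  Point: middle of the bail's bar: round, 10 mm thick, along the pail's y, straight for 40 mm each way, legs at 46 mm down to the rim. Pail z: up to its mouth. Rim (80 mm across) 60 mm below this point, underside (44 mm across) 115 mm below; wall 3 mm, evenly flared. The two ends of the bar are alike.
- nut1a_center (a point): A round hazelnut, 16 mm ball, 10 g, rolls easily; starts in pail1; absent in some starts (then None). The point is its centre.
- nut1b_center (a point): A round hazelnut, 16 mm ball, 10 g, rolls easily; starts in pail1; absent in some starts (then None). The point is its centre.
- nut1c_center (a point): A round hazelnut, 16 mm ball, 10 g, rolls easily; starts in pail1; absent in some starts (then None). The point is its centre.
- nut1d_center (a point): A round hazelnut, 16 mm ball, 10 g, rolls easily; starts in pail1; absent in some starts (then None). The point is its centre.
- nut2a_center (a point): A round hazelnut, 16 mm ball, 10 g, rolls easily; starts in pail2; absent in some starts (then None). The point is its centre.
- nut2b_center (a point): A round hazelnut, 16 mm ball, 10 g, rolls easily; starts in pail2; absent in some starts (then None). The point is its centre.
- nut2c_center (a point): A round hazelnut, 16 mm ball, 10 g, rolls easily; starts in pail2; absent in some starts (then None). The point is its centre.
- nut2d_center (a point): A round hazelnut, 16 mm ball, 10 g, rolls easily; starts in pail2; absent in some starts (then None). The point is its centre.
- tray: White plastic sorting tray, loose on the table, 600 g, 220 mm along its x, 160 mm along its y, 32 mm high, walls and floor 4 mm, open on top. Origin at the centre of its underside.
- turntable: Fixed foot of a low turntable. Origin on the table, on the turning axis. The platter above it is a white disc 240 mm across, its top 30 mm above the table, and spins freely (no drive, hardly any friction). An amber jar, 50 mm tall, may stand near its middle, and the pails stand around it.
- hook1 (a point): Hook of the drying rack (see rack). Point: the lowest place on top of the 8 mm round rod, where a hung bar comes to rest, 204 mm above the table. Axes: the rack's. From this point the rod slopes up to a tip 24 mm along -x, whose top is 20 mm higher; along +x it rises gently to the rail.
- hook2 (a point): Hook of the drying rack (see rack). Point: the lowest place on top of the 8 mm round rod, where a hung bar comes to rest, 204 mm above the table. Axes: the rack's. From this point the rod slopes up to a tip 24 mm along -x, whose top is 20 mm higher; along +x it rises gently to the rail.
- hook3 (a point): Hook of the drying rack (see rack). Point: the lowest place on top of the 8 mm round rod, where a hung bar comes to rest, 204 mm above the table. Axes: the rack's. From this point the rod slopes up to a tip 24 mm along -x, whose top is 20 mm higher; along +x it rises gently to the rail.
- rack: Fixed metal drying rack, origin on the table under its middle hook. Three hooks 125 mm apart in a row along its y point along its -x (towards the robot). Behind them at x = +85 mm a 12 mm thick rail (centre 212 mm high, 292 mm long along y) on two thin posts at y = +-62 mm; feet 12 mm high reach from x = -60 to +140 mm under the posts.
- jar: The amber jar on the turntable: 34 mm across, 50 mm tall; missing in some starts (then None). Not part of the job. Origin at the centre of its underside.
- petri: Closed clear petri dish, 90 mm across, 16 mm high. Not part of the job. Origin at the centre of its underside.
- tweezers: Steel tweezers lying on the table, 120 mm along its x. Not part of the job. Origin at the centre of its underside.
- washbottle: White wash bottle, 60 mm across, 150 mm tall. Not part of the job. Origin at the centre of its underside.
- weight: Small brass balance weight, 26 mm across, 39 mm tall. Not part of the job. Origin at the centre of its underside.

How it is judged:
By the outcome, as a careful person would: the job done as asked, in the order asked, and still so for the second after the job is handed in, with the robot touching nothing.
Of pail3, jar only 1 to 2 are there at a start; the rules pass over those that are not, and their reading is None.
Of nut1a, nut1b, nut1c, nut1d only 2 to 4 are there at a start; the rules pass over those that are not, and their reading is None.
Of nut2a, nut2b, nut2c, nut2d only 2 to 4 are there at a start; the rules pass over those that are not, and their reading is None.
At some moment in a run one of tray may be knocked a few centimetres aside while the robot is not near it.
It also fails if it takes over 210 s, if anything falls off the work surface, if the arm or the gripper's body presses on something with over 40 N, if the wrist force passes 120 N, or if a joint passes its speed limit or range.

## Working session

There is one attempt and no reset: what is moved stays moved. The work goes in short steps, Python scripts to look and compute and a tool call to move; the robot and the scene stay as the last step left them, time stands still between calls to the robot, and variables do not carry over. Pictures are saved under pics/ and viewed, at most 14 in all, crops included, and the job is handed in when it is done.

Besides the shell and the picture viewer there is one more tool, called after "Call:" as name(argument=value, ...), one argument or row to a line, values as JSON. arm_command: Moves the arm, as the interface text tells. Its arguments: {"type":"object","properties":{"plan":{"type":"string"},"hand":{"type":"number"},"grip_force":{"type":"number"}},"required":["plan"]}

```bash
mkdir -p pics
cat > h.py <<'E'
import numpy as np, cv2
from scipy.spatial.transform import Rotation as R
from bench import r, eyes, ticket
def att(a):
    a=np.array(a,float)
    return a if a.shape==(3,3) else (R.from_rotvec(a).as_matrix() if a.size==3 else R.from_quat(a).as_matrix())
def pose(o=None):
    o=o or r.get_obs(); T=np.eye(4); T[:3,:3]=att(o["orientation"]); T[:3,3]=o["tcp_pos"]; return T
def cam(name):
    c=eyes.calibration(name)
    if name=="wrist": return c, pose()@np.array(c["tool_from_camera"])
    T=np.eye(4);T[:3,:3]=att(c["attitude"]);T[:3,3]=c["origin"];return c,T
def grab(name,fn):
    c,T=cam(name); p,d=eyes.grab_frame(name)
    cv2.imwrite(f"pics/{fn}.png",p[:,:,::-1]); np.savez(f"pics/{fn}.npz",p=p,d=d,T=T,f=240/np.tan(np.radians(c["fov_y"])/2),cx=c["cx"],cy=c["cy"]); return p,d
def cloud(fn):
    z=np.load(f"pics/{fn}.npz"); d=z["d"]; v,u=np.mgrid[:480,:640]
    P=np.stack([(u-z["cx"])/z["f"]*d,-(v-z["cy"])/z["f"]*d,-d],-1)
    W=P@z["T"][:3,:3].T+z["T"][:3,3]; W[d==0]=np.nan; return W,z["p"]
E
python3 - <<'E'
from h import *
for n in ("scene","side","wrist"):
    print(n,eyes.calibration(n)); grab(n,n+"0")
print(r.get_obs())
E
```

```text
scene {'fov_y': 50.24482060558321, 'cx': 319.3086702639935, 'cy': 244.5863971378173, 'origin': array([ 0.90666662, -0.48756456,  1.01895867]), 'attitude': array([0.58682923, 0.18622553, 0.57445676])}
side {'fov_y': 54.23119761202899, 'cx': 319.9712031728989, 'cy': 237.69344997046989, 'origin': array([0.27944543, 0.883589  , 0.66311016]), 'attitude': array([ 0.23261066, -1.46900809, -2.49501311])}
wrist {'fov_y': 58.26322826405098, 'cx': 320.46381423177155, 'cy': 242.74546694745936, 'tool_from_camera': array([[ 3.10271326e-04,  9.62574652e-01,  2.71016500e-01,
         6.91398689e-02],
       [ 9.99999947e-01, -3.25360203e-04,  1.07453783e-05,
        -5.81350888e-04],
       [ 9.85212122e-05,  2.71016482e-01, -9.62574702e-01,
        -1.28801439e-01],
       [ 0.00000000e+00,  0.00000000e+00,  0.00000000e+00,
         1.00000000e+00]])}
{'clock': 0.15, 'joints': array([ 0.99491717,  0.47763653,  0.02234748,  1.55617023, -0.01154394,
        1.10928045, -0.08311631]), 'qvel': array([-0.00287081, -0.00248528, -0.00135903, -0.00410357,  0.0005247 ,
        0.00044347, -0.00106172]), 'tau': array([ 2.68003234e-03, -5.96929872e+01,  1.61024630e+00, -2.81491542e+01,
        1.26864357e-02,  6.50788250e-03,  3.60390902e-05]), 'tcp_pos': array([ 0.30418559, -0.602117  ,  0.24455425]), 'orientation': array([-3.05478073e+00, -7.27771794e-01,  5.83574048e-04]), 'contact_force': array([-0.06294114, -0.26415719, -0.05175978]), 'moment': array([-0.01316501,  0.00738161,  0.01604129]), 'gripper_force': 0.0, 'grip_width': 0.08553266304591259}
```

View pics/scene0.png

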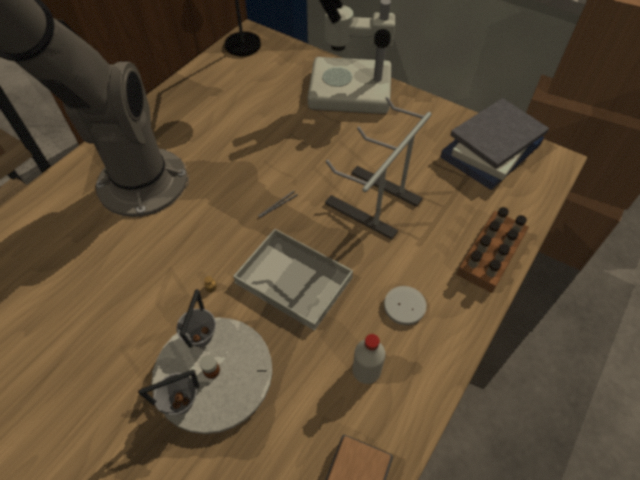

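View pics/side0.png

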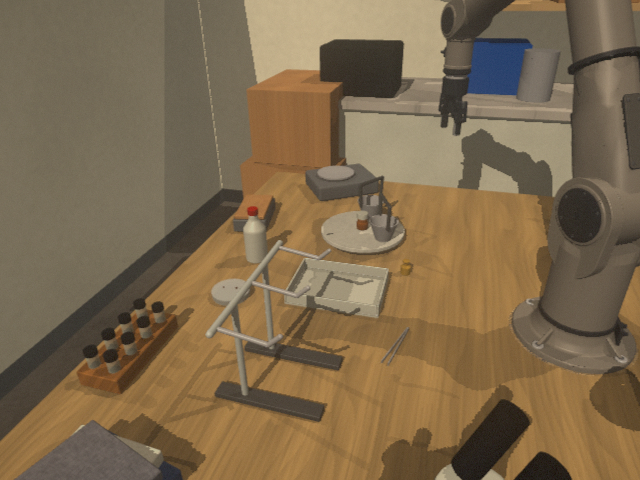

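```bash
python3 - <<'E'
from h import *
for n in ("scene0","side0"):
    W,p=cloud(n); z=W[...,2]
    print(n, "table z", np.nanmedian(z))
    # platter
    rgb=p.astype(int); bright=(rgb.min(-1)>110)
    for lo,hi in((0.024,0.036),):
        m=(z>lo)&(z<hi)&(W[...,1]<-.2)
        k,l,s,c=cv2.connectedComponentsWithStats(m.astype('uint8'))
        for i in range(1,k):
            if s[i][4]>150:
                P=W[l==i]; e,sz,a=cv2.minAreaRect(P[:,:2].astype('float32')); ce=cv2.minEnclosingCircle(P[:,:2].astype('float32')); print(" z.03",s[i],e,sz,a,ce,np.median(P[:,2]))
    m=(z>.10)&(z<.24)&(W[...,0]>0.2)
    k,l,s,c=cv2.connectedComponentsWithStats(m.astype('uint8'))
    for i in range(1,k):
        if s[i][4]>15:
            P=W[l==i]; print(" tall",s[i],P.min(0).round(3),P.max(0).round(3),P.mean(0).round(3))
E
python3 - <<'E'
import sys; sys.path.insert(0,'.')
import cv2,os; os.chdir('.')
a=cv2.imread('pics/scene0.png'); b=cv2.imread('pics/side0.png')
A=cv2.resize(a[280:430,130:280],(600,600),interpolation=cv2.INTER_CUBIC)
B=cv2.resize(b[170:270,300:433],(798,600),interpolation=cv2.INTER_CUBIC)
cv2.imwrite('pics/c1.png',A);cv2.imwrite('pics/c2.png',B)
E
```

```text
scene0 table z -0.0003189671400283256
 z.03 [ 152  318  120  115 7638] (0.5102665424346924, -0.30885642766952515) (0.21766504645347595, 0.23932957649230957) 89.97039794921875 ((0.5105509757995605, -0.2989342212677002), 0.12013176083564758) 0.029790473131699136
 tall [ 492    0  148   61 4429] [0.47  1.057 0.1  ] [0.949 1.165 0.24 ] [0.78  1.098 0.157]
 tall [ 325   17   70   51 1656] [0.2  0.56 0.1 ] [0.375 0.665 0.24 ] [0.294 0.61  0.204]
 tall [ 326   97  106  105 1373] [0.481 0.136 0.1  ] [0.599 0.426 0.225] [0.57  0.274 0.199]
 tall [179 289  25  56 370] [ 0.42  -0.301  0.1  ] [ 0.469 -0.209  0.152] [ 0.446 -0.257  0.14 ]
 tall [357 334  28  31 575] [ 0.738 -0.138  0.1  ] [ 0.789 -0.091  0.153] [ 0.766 -0.119  0.123]
 tall [138 369  61  33 467] [ 0.474 -0.423  0.1  ] [ 0.535 -0.337  0.155] [ 0.505 -0.382  0.142]
side0 table z 0.002616233942206503
 z.03 [121  91 125  40 270] (1.8706694841384888, -1.5231618881225586) (0.950842559337616, 0.25585901737213135) 74.13264465332031 ((1.767939567565918, -1.4939616918563843), 0.47596126794815063) 0.03002311708776212
 z.03 [  0 130 120  54 3
[... 827 characters left out ...]
114756692396531
 tall [   0   58  320  104 8729] [ 1.12  -1.974  0.1  ] [ 1.896 -0.356  0.24 ] [ 1.808 -1.168  0.173]
 tall [ 246   63  199   66 7555] [ 0.36  -1.966  0.1  ] [ 1.19  -1.017  0.24 ] [ 0.729 -1.244  0.174]
 tall [461  81  22  47 674] [ 0.2   -1.479  0.1  ] [ 0.28  -1.173  0.24 ] [ 0.232 -1.301  0.175]
 tall [447 113   7  13  60] [ 0.304 -1.212  0.101] [ 0.332 -1.179  0.156] [ 0.318 -1.199  0.123]
 tall [358 176  33  48 360] [ 0.421 -0.422  0.1  ] [ 0.534 -0.206  0.153] [ 0.475 -0.312  0.134]
 tall [244 206  20  25 307] [ 0.738 -0.127  0.1  ] [ 0.785 -0.082  0.153] [ 0.76  -0.103  0.123]
 tall [ 205  240  126  120 2358] [0.48  0.138 0.1  ] [0.597 0.428 0.225] [0.566 0.303 0.198]
```

View pics/c1.png

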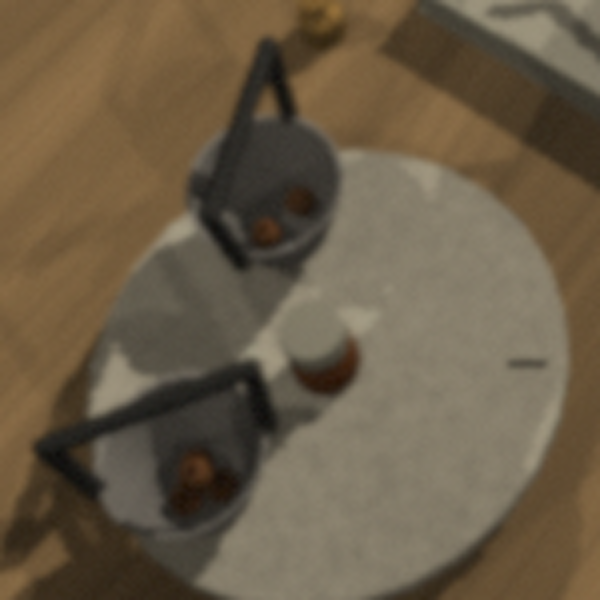

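```bash
cat >> h.py <<'E'
def barfit(W,box,lo=.144,hi=.16):
    x0,x1,y0,y1=box
    m=(W[...,2]>lo)&(W[...,2]<hi)&(W[...,0]>x0)&(W[...,0]<x1)&(W[...,1]>y0)&(W[...,1]<y1)
    P=W[m]; c=P.mean(0); u=np.linalg.svd(P-c)[2][0]; u=u*np.sign(u[1]); t=(P-c)@u
    lo_,hi_=np.percentile(t,[1,99])
    return c+u*(lo_+hi_)/2, u, hi_-lo_, len(P), np.percentile(P[:,2],[50,95])
def trayfit(W):
    m=(W[...,2]>.027)&(W[...,2]<.038)&(W[...,0]>.45)&(W[...,0]<.85)&(W[...,1]>-.2)&(W[...,1]<.2)
    k,l,s,c=cv2.connectedComponentsWithStats(cv2.dilate(m.astype('uint8'),np.ones((3,3)))); i=1+np.argmax(s[1:,4])
    return cv2.minAreaRect(W[(l==i)&m][:,:2].astype('float32'))
E
python3 - <<'E'
from h import *
np.set_printoptions(precision=4,suppress=True)
print(pose())
for n in ("scene0","side0"):
    W,p=cloud(n); z=W[...,2]
    for box in ((.40,.49,-.32,-.19),(.45,.56,-.44,-.325)):
        print(n,*barfit(W,box))
    print("tray",trayfit(W))
    m=(z>.19)&(z<.23)&(W[...,0]>.45)&(W[...,0]<.68)&(W[...,1]>.1)&(W[...,1]<.45)
    P=W[m]; print("rack",P.min(0),P.max(0))
    rail=P[P[:,2]>0]; 
    H,xe,ye=np.histogram2d(rail[:,0],rail[:,1],bins=[np.arange(.45,.68,.01),np.arange(.12,.45,.02)]); print(ye.round(2)); 
    for i,h in enumerate(H): print(round(xe[i],2),h.astype(int))
E
```

```text
[[ 0.8926  0.4509 -0.0007  0.3042]
 [ 0.4509 -0.8926  0.0012 -0.6021]
 [-0.0001 -0.0014 -1.      0.2446]
 [ 0.      0.      0.      1.    ]]
scene0 [ 0.4448 -0.2553  0.1486] [-0.4122  0.9111  0.0019] 0.09797568126520767 257 [0.1486 0.1514]
scene0 [ 0.5049 -0.3802  0.1487] [0.5494 0.8356 0.0023] 0.09757882354658153 336 [0.1487 0.1518]
tray ((0.5359370708465576, -0.02075536549091339), (0.17363207042217255, 0.16331073641777039), 0.8813393115997314)
rack [0.4806 0.1364 0.1905] [0.5988 0.4264 0.2249]
[0.12 0.14 0.16 0.18 0.2  0.22 0.24 0.26 0.28 0.3  0.32 0.34 0.36 0.38
 0.4  0.42 0.44]
0.45 [0 0 0 0 0 0 0 0 0 0 0 0 0 0 0 0]
0.46 [0 0 0 0 0 0 0 0 0 0 0 0 0 0 0 0]
0.47 [0 0 0 0 0 0 0 0 0 0 0 0 0 0 0 0]
0.48 [ 0 14  2  0  0  0  0  6  8  0  0  0  0  0  6  0]
0.49 [ 0 20  6  0  0  0  0  4 17  0  0  0  0  0 21  0]
0.5 [ 0 19  2  0  0  0  0  6 15  0  0  0  0  0 20  0]
0.51 [ 0 13  2  0  0  0  0  4 10  0  0  0  0  0 14  0]
0.52 [ 0 16  0  0  0  0  0  4 10  0  0  0  0  0 14  0]
0.53 [ 0 16  1  0  0  0  0  2 11  0  0  0  0  0 15  0]
0.54 [ 0 14  0  0  0  0  0  6 10  0  0  0  0  0 13  0]
0.55 [ 0 1
[... 1407 characters left out ...]
  0]
0.53 [ 0 13  9  0  0  0  0  0 28  0  0  0  0  0 38  0]
0.54 [ 0 11 10  0  0  0  0  1 28  0  0  0  0  0 38  0]
0.55 [ 0 11 10  0  0  0  0  0 25  0  0  0  0  0 34  0]
0.56 [ 0 10 11  0  0  0  0  1 27  0  0  0  0  0 38  0]
0.57 [ 0 16  4  0  0  0  0  0 28  0  0  0  0  0 38  0]
0.58 [ 3 29 37 36 48 70 38 38 49 42 46 97 51 53 71 24]
0.59 [ 0  6  5  8  7 17 12 15 18 14 19 32 27 22 29 27]
0.6 [0 0 0 0 0 0 0 0 0 0 0 0 0 0 0 0]
0.61 [0 0 0 0 0 0 0 0 0 0 0 0 0 0 0 0]
0.62 [0 0 0 0 0 0 0 0 0 0 0 0 0 0 0 0]
0.63 [0 0 0 0 0 0 0 0 0 0 0 0 0 0 0 0]
0.64 [0 0 0 0 0 0 0 0 0 0 0 0 0 0 0 0]
0.65 [0 0 0 0 0 0 0 0 0 0 0 0 0 0 0 0]
0.66 [0 0 0 0 0 0 0 0 0 0 0 0 0 0 0 0]
0.67 [0 0 0 0 0 0 0 0 0 0 0 0 0 0 0 0]
```

```bash
cat > t.py <<'E'
from h import *
def tray(n):
    W,p=cloud(n); z=W[...,2]; q=p.astype(int); hsv=cv2.cvtColor(p,cv2.COLOR_RGB2HSV)
    m=(hsv[...,1]<60)&(z>-.002)&(z<.045)&(W[...,0]>.42)&(W[...,0]<.80)&(W[...,1]>-.20)&(W[...,1]<.17)&(np.hypot(W[...,0]-.511,W[...,1]+.298)>.125)
    m=cv2.morphologyEx(m.astype('uint8'),cv2.MORPH_OPEN,np.ones((2,2)))
    k,l,s,c=cv2.connectedComponentsWithStats(m); i=1+np.argmax(s[1:,4])
    P=W[(l==i)]; return cv2.minAreaRect(P[:,:2].astype('float32')),s[i],cv2.boxPoints(cv2.minAreaRect(P[P[:,2]>.026][:,:2].astype('float32')))
E
python3 - <<'E'
from t import *
np.set_printoptions(precision=4,suppress=True)
for n in ("scene0","side0"):
    print(*tray(n))
    W,p=cloud(n); z=W[...,2]
    m=(z>.19)&(z<.23)&(W[...,0]>.45)&(W[...,0]<.605)&(W[...,1]>.1)&(W[...,1]<.45); P=W[m]
    for y in(.157,.282,.407):
        Q=P[(abs(P[:,1]-y)<.012)&(P[:,0]<.575)]; f=np.polyfit(Q[:,0]-.505,Q[:,1],1)
        zs=[np.percentile(Q[abs(Q[:,0]-x)<.004][:,2],90).round(4) for x in np.arange(.484,.57,.006)]; print(f,zs)
    Q=P[P[:,0]>.58]; print("rail x vs y",np.polyfit(Q[:,1]-.282,Q[:,0],1))
E
```

```text
((0.522808313369751, -0.021825946867465973), (0.20025283098220825, 0.1606721729040146), 1.0350056886672974) [ 241  241  112   88 5070] [[ 0.4225  0.0539]
 [ 0.4254 -0.1042]
 [ 0.6244 -0.1005]
 [ 0.6215  0.0576]]
[-0.0167  0.1569] [np.float64(0.223), np.float64(0.2203), np.float64(0.2144), np.float64(0.2092), np.float64(0.2047), np.float64(0.2054), np.float64(0.2063), np.float64(0.2076), np.float64(0.2079), np.float64(0.208), np.float64(0.211), np.float64(0.2117), np.float64(0.2122), np.float64(0.2131), np.float64(0.2133)]
[-0.0144  0.2817] [np.float64(0.2234), np.float64(0.2224), np.float64(0.2155), np.float64(0.2107), np.float64(0.2047), np.float64(0.2046), np.float64(0.206), np.float64(0.2063), np.float64(0.2076), np.float64(0.2088), np.float64(0.2098), np.float64(0.2108), np.float64(0.2109), np.float64(0.2121), np.float64(0.2135)]
[-0.0264  0.4068] [np.float64(0.2241), np.float64(0.2234), np.float64(0.218), np.float64(0.2108), np.float64(0.2049), np.float64(0.2053), np.float64(0.2056), np.float64(0.2062), np.float64(0.208), np.float64(0.2082), np.float64(0.2086), np.float64(0.2101
[... 565 characters left out ...]
 np.float64(0.2128), np.float64(0.2137)]
[-0.017  0.285] [np.float64(0.2236), np.float64(0.2223), np.float64(0.2164), np.float64(0.2101), np.float64(0.2056), np.float64(0.2063), np.float64(0.2071), np.float64(0.2081), np.float64(0.2084), np.float64(0.2094), np.float64(0.21), np.float64(0.2109), np.float64(0.2115), np.float64(0.2131), np.float64(0.2139)]
[-0.0194  0.41  ] [np.float64(0.2241), np.float64(0.2238), np.float64(0.2193), np.float64(0.2122), np.float64(0.2063), np.float64(0.2063), np.float64(0.2071), np.float64(0.2078), np.float64(0.2085), np.float64(0.2092), np.float64(0.2105), np.float64(0.211), np.float64(0.212), np.float64(0.2126), np.float64(0.2132)]
rail x vs y [0.0116 0.5876]
```

```bash
cat >> h.py <<'E'
def go(x,y,z,ang):
    "print yaw (deg about tool z) and shift in the axes after that yaw"
    T=pose(); a=np.degrees(np.arctan2(T[1,0],T[0,0])); dy=-((ang-a+180)%360-180)
    A=np.radians(ang); X=np.array([np.cos(A),np.sin(A),0]); Y=np.array([np.sin(A),-np.cos(A),0])
    d=np.array([x,y,z])-T[:3,3]
    print("at",T[:3,3].round(4),"ang %.1f"%a,"yaw %.2f  shift x %.4f y %.4f z %.4f"%(dy,d@X,d@Y,-d[2]))
E
python3 - <<'E'
from h import *
c=np.array([.4447,-.2535]);u=np.array([-.4155,.909]); g=c+.025*u
go(*g,.235,114.5)
E
```

```text
at [ 0.3042 -0.6021  0.2446] ang 26.8 yaw -87.70  shift x 0.2839 y 0.2724 z 0.0096
```

Call:
arm_command(
  plan="0 0 0 -9.7;0 0 0 -9.7;0 0 0 -9.75;0 0 0 -9.75;0 0 0 -9.75;0 0 0 -9.75;0 0 0 -9.75;0 0 0 -9.75;0 0 0 -9.8;0.0355 0.034 0.001 0;0.0355 0.034 0.001 0;0.0355 0.034 0.001 0;0.0355 0.034 0.001 0;0.0355 0.034 0.001 0;0.0355 0.034 0.001 0;0.0355 0.034 0.001 0;0.0355 0.034 0.002 0;0 0 0 0;0 0 0 0",
  hand=-1,
  grip_force=40,
)

```text
clock: 2.52
tcp_pos: [0.4338, -0.2318, 0.2362]
orientation: [-1.7, -2.642, 0.001]
contact_force: [-0.4, -1.1, 0.6]
grip_width: 0.0853
gripper_force: 0.0
```

Run:
```python
from h import *
np.set_printoptions(precision=4,suppress=True)
grab("wrist","w1"); grab("scene","s1")
for n in("w1","s1"):
    W,p=cloud(n)
    for box in ((.40,.49,-.32,-.19),(.45,.56,-.44,-.325)):
        try: print(n,*barfit(W,box))
        except Exception as e: print(e)
c=np.array([.4447,-.2535]);u=np.array([-.4155,.909]); g=c+.025*u
go(*g,.140,114.5)
```

```text
w1 [ 0.4429 -0.2543  0.1491] [-0.4129  0.9108 -0.003 ] 0.09682703914454346 3047 [0.1493 0.1507]
index -1 is out of bounds for axis 0 with size 0
s1 [ 0.4447 -0.2553  0.1486] [-0.4136  0.9105  0.0046] 0.09753697631561342 250 [0.1489 0.1514]
s1 [ 0.5045 -0.3806  0.1486] [0.5486 0.836  0.005 ] 0.09783210395898119 330 [0.1486 0.1518]
at [ 0.4335 -0.2326  0.2361] ang 114.4 yaw -0.13  shift x 0.0014 y 0.0015 z 0.0961h.py:23: RuntimeWarning: Mean of empty slice.
  P=W[m]; c=P.mean(0); u=np.linalg.svd(P-c)[2][0]; u=u*np.sign(u[1]); t=(P-c)@u
  ret = um.true_divide(
```

View pics/w1.png

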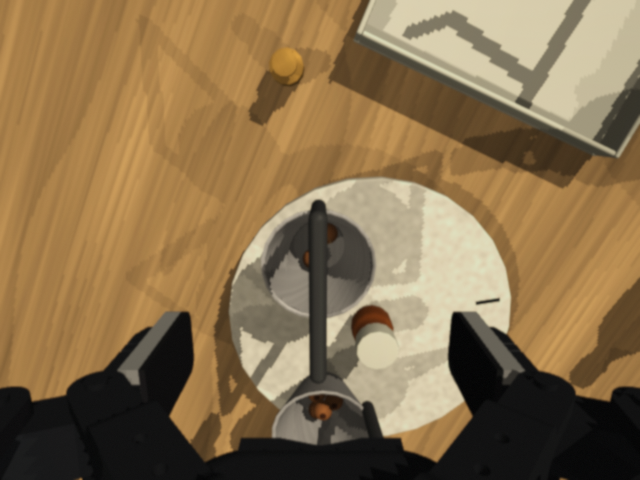

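Call:
arm_command(
  plan="0.001 0 0.02 0;0 0 0.02 0;0 0 0.02 0;0 0 0.02 0;0 0 0.016 0;0 0 0 0",
)

```text
clock: 3.38
tcp_pos: [0.4327, -0.2307, 0.1392]
orientation: [-1.7, -2.639, 0.0]
contact_force: [-0.1, -0.2, -0.1]
grip_width: 0.0858
gripper_force: 0.0
```

Call:
arm_command(
  plan="0 0 0 0;0 0 0 0;0 0 0 0;0 0 0 0;0 0 0 0;0 0 0 0;0 0 0 0;0 0 0 0",
  hand=1,
  grip_force=40,
)

```text
clock: 4.38
tcp_pos: [0.4338, -0.2303, 0.1405]
orientation: [1.699, 2.642, -0.0]
contact_force: [-1.2, 1.4, 5.5]
grip_width: 0.0084
gripper_force: 39.3
```

Call:
arm_command(
  plan="0 0 -0.01 0;0 0 -0.02 0;0 0 -0.03 0;0 0 -0.03 0;0 0 -0.02 0;0 0 0 0",
)

```text
clock: 5.12
tcp_pos: [0.4344, -0.2307, 0.2517]
orientation: [1.698, 2.639, 0.0]
contact_force: [0.5, -0.9, -2.3]
grip_width: 0.0085
gripper_force: 39.0
```

Run:
```python
from h import *
grab("side","d2"); grab("scene","s2"); print(r.get_obs()["grip_width"])
import cv2
a=cv2.imread('pics/d2.png')[130:280,280:480]; b=cv2.imread('pics/s2.png')[220:400,130:370]
cv2.imwrite('pics/m2.png',np.hstack([cv2.resize(a,(400,300)),cv2.resize(b,(400,300))]))
W,p=cloud("w1")
# tray corners seen by the wrist at px (362,35),(617,155)
print(W[36,364],W[153,616])
```

```text
0.008293316185034373
[ 0.40933117 -0.10297419  0.03238241] [ 0.61907886 -0.09654758  0.03205446]
```

View pics/m2.png

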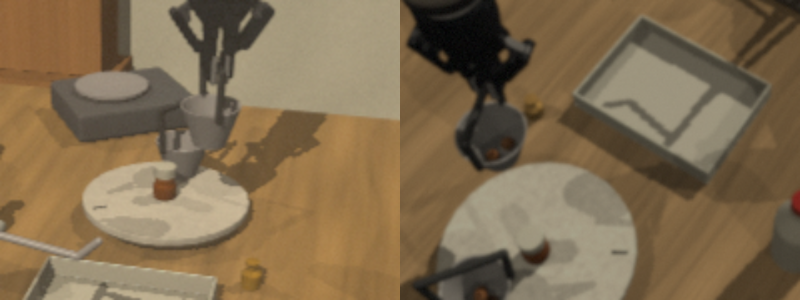

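```bash
python3 -c "
from h import *
go(.585,.004,.22,91.3)"
```

```text
at [ 0.4332 -0.2303  0.2497] ang 114.5 yaw 23.19  shift x 0.2308 y 0.1571 z 0.0297
```

Call:
arm_command(
  plan="0 0 0 3;0 0 0 6;0 0 0 6;0 0 0 5;0 0 0 3.2;0.01 0.007 0.002 0;0.02 0.014 0.003 0;0.03 0.02 0.003 0;0.04 0.027 0.004 0;0.04 0.027 0.004 0;0.04 0.027 0.004 0;0.03 0.02 0.004 0;0.015 0.01 0.003 0;0.006 0.005 0.003 0;0 0 0 0;0 0 0 0",
)

```text
clock: 7.22
tcp_pos: [0.585, 0.0025, 0.2203]
orientation: [2.198, 2.244, -0.001]
contact_force: [0.2, -0.1, -0.3]
grip_width: 0.0082
gripper_force: 39.1
```

Run:
```python
from h import *
np.set_printoptions(precision=4,suppress=True)
go(.585,.004,.1145,91.3); grab("side","d3"); grab("scene","s3")
a=cv2.imread('pics/d3.png')[180:330,260:460]; b=cv2.imread('pics/s3.png')[200:380,200:440]
cv2.imwrite('pics/m3.png',np.hstack([cv2.resize(a,(400,300)),cv2.resize(b,(400,300))]))
```

```text
at [0.585  0.0025 0.2203] ang 91.2 yaw -0.11  shift x 0.0015 y 0.0000 z 0.1058
```

View pics/m3.png

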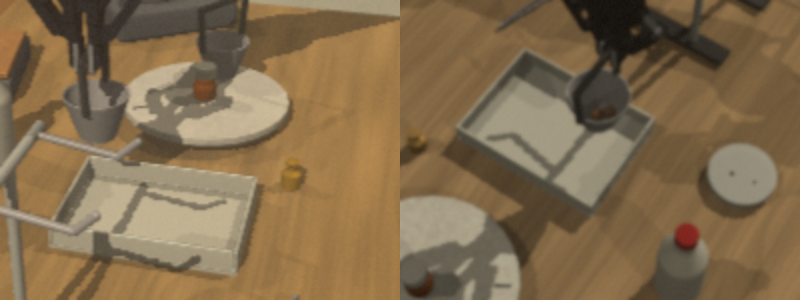

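Call:
arm_command(
  plan="0.001 0 0.02 0;0 0 0.025 0;0 0 0.025 0;0 0 0.02 0;0 0 0.01 0;0 0 0.004 0;0 0 0.002 0;0 0 0 0",
)

```text
clock: 8.32
tcp_pos: [0.5859, 0.0054, 0.115]
orientation: [2.195, 2.246, 0.001]
contact_force: [0.7, -0.1, -0.6]
grip_width: 0.0084
gripper_force: 39.1
```

Call:
arm_command(
  plan="0 -0.004 0.0015 0;0 -0.007 0 0;0 -0.007 0 0;0 -0.006 0 0;0 0 0 0",
)

```text
clock: 8.95
tcp_pos: [0.5637, 0.0058, 0.1153]
orientation: [2.193, 2.245, 0.008]
contact_force: [1.7, 2.7, 9.1]
grip_width: 0.008
gripper_force: 40.8
```

Call:
arm_command(
  plan="0 -0.01 0.001 0;0 -0.01 0.001 0;0 -0.01 0.002 0;0 -0.009 0.003 0;0 0 0 0",
)

```text
clock: 9.57
tcp_pos: [0.5234, 0.0053, 0.1079]
orientation: [2.193, 2.247, 0.005]
contact_force: [-2.0, 2.8, 13.0]
grip_width: 0.0086
gripper_force: 42.4
```

Run:
```python
from h import *
np.set_printoptions(precision=4,suppress=True)
grab("side","d4"); grab("scene","s4")
a=cv2.imread('pics/d4.png')[180:330,260:460]; b=cv2.imread('pics/s4.png')[200:380,200:440]
cv2.imwrite('pics/m4.png',np.hstack([cv2.resize(a,(400,300)),cv2.resize(b,(400,300))]))
```

```text
(no output)
```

View pics/m4.png

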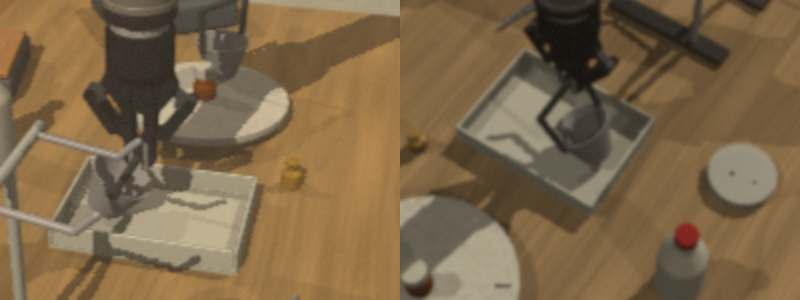

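Call:
arm_command(
  plan="0 -0.009 0.004 0;0 -0.009 0.0045 0;0 -0.008 0.005 0;0 -0.008 0.0065 0;0 -0.008 0.007 0;0 -0.007 0.0075 0;0 0 0 0",
)

```text
clock: 10.55
tcp_pos: [0.4723, 0.0031, 0.0715]
orientation: [-2.194, -2.247, 0.002]
contact_force: [-5.7, 2.5, 6.8]
grip_width: 0.0088
gripper_force: 44.2
```

Call:
arm_command(
  plan="0 -0.006 0.0075 0;0 -0.005 0.008 0;0 -0.004 0.006 0;0 -0.006 0.005 0;0 -0.006 0.005 0;0 -0.004 0.005 0;0 0 0 0",
)

```text
clock: 11.42
tcp_pos: [0.4411, 0.0017, 0.0342]
orientation: [-2.195, -2.246, 0.003]
contact_force: [-0.2, 0.8, 0.5]
grip_width: 0.0084
gripper_force: 45.1
```

Run:
```python
from h import *
np.set_printoptions(precision=4,suppress=True)
grab("side","d5"); grab("scene","s5")
a=cv2.imread('pics/d5.png')[180:330,260:460]; b=cv2.imread('pics/s5.png')[200:380,200:440]
cv2.imwrite('pics/m5.png',np.hstack([cv2.resize(a,(400,300)),cv2.resize(b,(400,300))]))
```

```text
(no output)
```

View pics/m5.png

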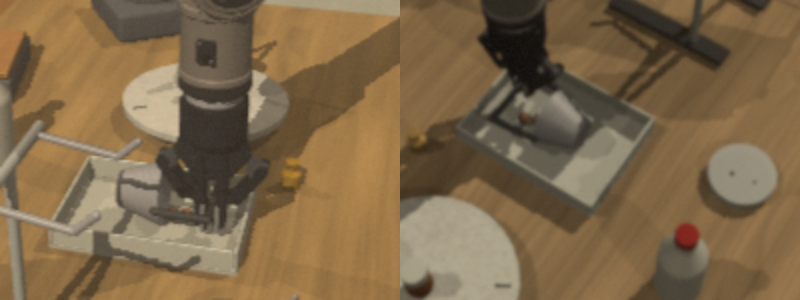

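Call:
arm_command(
  plan="0 0 -0.005 0;0 0 -0.01 0;0 0.004 0 0;0 -0.004 0 0;0 0 0 0;0 0 -0.02 0;0 0 -0.03 0;0 0 -0.04 0;0 0 -0.04 0;0 0 -0.03 0;0 0 0 0;0 0 0 0",
)

```text
clock: 13.02
tcp_pos: [0.4416, 0.0017, 0.2088]
orientation: [-2.195, -2.246, 0.002]
contact_force: [0.8, -0.8, -1.4]
grip_width: 0.0085
gripper_force: 44.9
```

Run:
```python
from h import *
np.set_printoptions(precision=4,suppress=True)
grab("side","d6"); grab("scene","s6")
a=cv2.imread('pics/d6.png')[130:330,230:497]; b=cv2.imread('pics/s6.png')[200:380,200:440]
cv2.imwrite('pics/m6.png',np.hstack([cv2.resize(a,(400,300)),cv2.resize(b,(400,300))]))
print(pose()[:3,3])
```

```text
[0.4414 0.0018 0.2084]
```

View pics/m6.png

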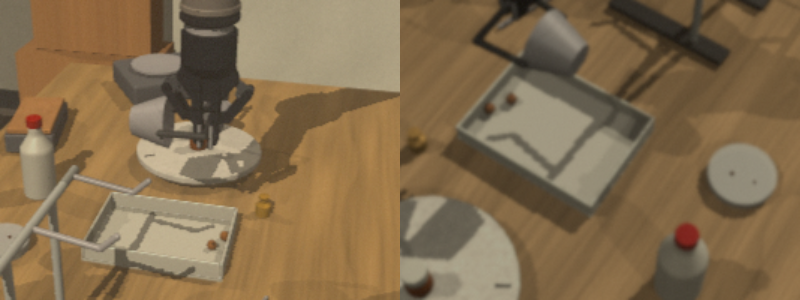

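Call:
arm_command(
  plan="0 0 -0.02 0;0 0 -0.02 0;0 0 0 0;0 0 0 0;0 0.01 0 0;0 -0.01 0 0;0 0.01 0 0;0 -0.01 0 0;0 0 0 0;0 0 0 0",
  grip_force=20,
)

```text
clock: 14.38
tcp_pos: [0.4423, 0.0019, 0.2499]
orientation: [2.196, 2.246, 0.0]
contact_force: [-0.0, -0.7, -1.6]
grip_width: 0.0085
gripper_force: 44.9
```

```bash
cat > tilt.py <<'E'
from h import *
def tilt(n):
    "pail points held below the hand -> centroid relative to TCP, in tool axes"
    W,p=cloud(n); T=pose(); Q=(W-T[:3,3])@T[:3,:3]
    m=(abs(Q[...,0]+.025)<.05)&(abs(Q[...,1])<.14)&(Q[...,2]>-.05)&(Q[...,2]<.13)&(W[...,2]>.05)
    m&=~((abs(Q[...,1])<.045)&(Q[...,2]<.03))
    return np.nanmean(Q[m],0).round(3),m.sum(),np.percentile(Q[m],[2,98],0).round(3)
E
python3 - <<'E'
from tilt import *
for n in("side","scene"):
    grab(n,n+"7"); print(n,*tilt(n+"7"))
E
```

```text
side [-0.013  0.08  -0.011] 841 [[-0.063  0.052 -0.043]
 [ 0.018  0.114  0.027]]
scene [-0.038  0.088 -0.022] 1258 [[-0.07   0.051 -0.044]
 [ 0.001  0.116  0.01 ]]
```

Call:
arm_command(
  plan="0 0 0 0;0 0 0 0;0 0.01 0 0;0 -0.01 0 0;0 0.01 0 0;0 -0.01 0 0;0 0 0 0;0 0 0 0",
  hand=1,
  grip_force=20,
)

```text
clock: 15.48
tcp_pos: [0.4424, 0.0019, 0.2499]
orientation: [2.196, 2.246, 0.0]
contact_force: [1.1, 0.4, -0.7]
grip_width: 0.0087
gripper_force: 44.9
```

Run:
```python
from tilt import *
for n in("side","scene"):
    grab(n,n+"8"); print(n,*tilt(n+"8"))
```

```text
side [-0.013  0.08  -0.011] 846 [[-0.063  0.052 -0.043]
 [ 0.018  0.114  0.028]]
scene [-0.038  0.088 -0.022] 1259 [[-0.07   0.051 -0.043]
 [ 0.001  0.116  0.01 ]]
```

```bash
python3 -c "
from h import *
go(.385,.4335,.12,89)"
```

```text
at [0.4425 0.0019 0.2499] ang 91.3 yaw 2.30  shift x 0.4305 y -0.0650 z 0.1299
```

Call:
arm_command(
  plan="0 0 0.02 1.1;0 0 0.035 1.2;0 0 0.04 0;0 0 0.025 0;0 0 0.01 0;0.01 -0.001 0 0;0.025 -0.003 0 0;0.04 -0.006 0 0;0.045 -0.007 0 0;0.045 -0.007 0 0;0.045 -0.007 0 0;0.045 -0.007 0 0;0.045 -0.007 0 0;0.045 -0.007 0 0;0.04 -0.006 0 0;0.025 -0.004 0 0;0.015 -0.002 0 0;0.0055 -0.001 0 0;0 0 0 0",
)

```text
clock: 17.95
tcp_pos: [0.3852, 0.4329, 0.12]
orientation: [2.241, 2.201, -0.0]
contact_force: [0.0, -0.3, -0.8]
grip_width: 0.0086
gripper_force: 44.9
```

Run:
```python
from tilt import *
go(.385,.4335,.15,89)
for n in("side","scene","wrist"):
    grab(n,n+"9"); print(n,*tilt(n+"9"))
a=cv2.imread('pics/side9.png')[200:440,160:480]; b=cv2.imread('pics/wrist9.png')
cv2.imwrite('pics/m9.png',np.hstack([cv2.resize(a,(400,300)),cv2.resize(b,(400,300))]))
```

```text
at [0.3852 0.4329 0.12  ] ang 89.0 yaw -0.03  shift x 0.0005 y -0.0002 z -0.0300
side [-0.01   0.082 -0.013] 1462 [[-0.047  0.051 -0.039]
 [ 0.018  0.114  0.029]]
scene [-0.041  0.089 -0.02 ] 657 [[-0.07   0.055 -0.043]
 [-0.008  0.117  0.013]]
wrist [-0.005  0.073 -0.006] 17157 [[-0.051  0.048 -0.035]
 [ 0.019  0.095  0.029]]
```

View pics/m9.png

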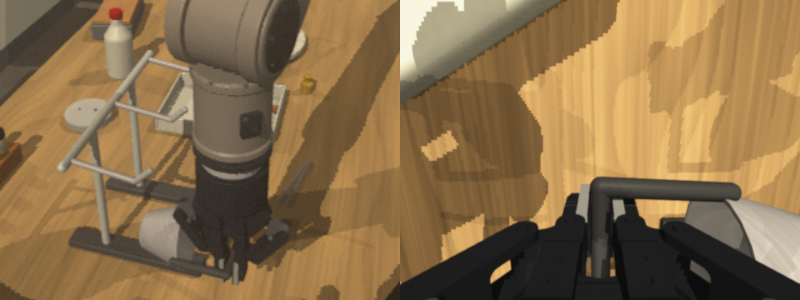

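Call:
arm_command(
  plan="0 0 -0.015 0;0 0 -0.02 0;0 0 -0.011 0;0 -0.004 -0.013 0;0 -0.004 -0.013 0;0 -0.001 -0.014 0;0 -0.001 -0.014 0;0 0.0035 -0.014 0;0 0.0035 -0.014 0;0 0.006 -0.012 0;0 0.006 -0.012 0;0 0 0 0",
)

```text
clock: 19.6
tcp_pos: [0.3947, 0.4338, 0.2729]
orientation: [-2.242, -2.201, -0.003]
contact_force: [-2.2, 0.9, -1.0]
grip_width: 0.0085
gripper_force: 41.8
```

Run:
```python
from tilt import *
print(pose()[:3,3])
for n in("side","scene"):
    grab(n,n+"10"); print(n,*tilt(n+"10"))
```

```text
[0.3946831  0.43375864 0.27288514]
side [-0.027  0.061  0.052] 2225 [[-0.061  0.016  0.014]
 [ 0.016  0.128  0.078]]
scene [-0.034  0.067  0.046] 806 [[-0.068  0.019  0.013]
 [ 0.011  0.129  0.073]]
```

Tilting back as planned (pail now hanging down at roughly 45°). Continue.

Call:
arm_command(
  plan="0 0.0095 -0.0105 0;0 0.0095 -0.0105 0;0 0.012 -0.0075 0;0 0.012 -0.0075 0;0 0.0095 -0.0035 0;0 0.0095 -0.0035 0;0 0.005 0 0;0 0 0 0",
)

```text
clock: 20.7
tcp_pos: [0.4609, 0.4328, 0.3154]
orientation: [-2.24, -2.202, -0.002]
contact_force: [-3.9, 0.1, 4.1]
grip_width: 0.0087
gripper_force: 39.3
```

Run:
```python
from tilt import *
print(pose()[:3,3])
for n in("side","scene"):
    grab(n,n+"11"); print(n,*tilt(n+"11"))
a=cv2.imread('pics/side11.png')[170:410,160:480]; b=cv2.imread('pics/scene11.png')[40:220,280:520]
cv2.imwrite('pics/m11.png',np.hstack([cv2.resize(a,(400,300)),cv2.resize(b,(400,300))]))
```

```text
[0.46088987 0.43280216 0.31543738]
side [-0.029  0.019  0.079] 3008 [[-0.067 -0.037  0.036]
 [ 0.018  0.132  0.111]]
scene [-0.026  0.022  0.08 ] 1141 [[-0.072 -0.037  0.037]
 [ 0.012  0.137  0.112]]
```

View pics/m11.png

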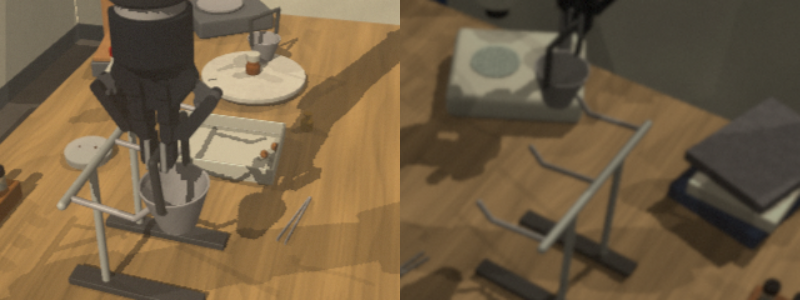

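Call:
arm_command(
  plan="0 -0.012 -0.002 0;0 -0.014 0 0;0 -0.01 0 0;0 0 0.02 0;0 0 0.03 0;0 0 0.024 0;0 0 0.008 0;0 0 0 0",
)

```text
clock: 21.8
tcp_pos: [0.4247, 0.4327, 0.2348]
orientation: [2.24, 2.202, -0.001]
contact_force: [0.0, 0.3, -1.6]
grip_width: 0.0084
gripper_force: 38.7
```

Call:
arm_command(
  plan="0 0.01 0 0;0 0.015 0 0;0 0.02 0 0;0 0.02 0 0;0 0.012 0 0;0 0.006 0 0;0 0 0 0",
)

```text
clock: 22.68
tcp_pos: [0.5079, 0.4314, 0.2346]
orientation: [-2.241, -2.202, 0.001]
contact_force: [-0.7, -0.7, -1.3]
grip_width: 0.0083
gripper_force: 38.7
```

Run:
```python
from tilt import *
print(pose()[:3,3])
for n in("side","scene"):
    grab(n,n+"12")
    W,p=cloud(n+"12"); z=W[...,2]; 
    m=(abs(W[...,0]-.508)<.012)&(abs(W[...,1]-.408)<.06)&(z>.236)&(z<.252); P=W[m]; 
    if len(P): print(n,len(P),P.min(0),P.max(0),P.mean(0))
a=cv2.imread('pics/side12.png')[200:380,160:400]; b=cv2.imread('pics/scene12.png')[40:190,320:520]
cv2.imwrite('pics/m12.png',np.hstack([cv2.resize(a,(400,300)),cv2.resize(b,(400,300))]))
```

```text
[0.5079431  0.4313734  0.23460848]
side 311 [0.49627848 0.35680746 0.23608914] [0.51993168 0.45558295 0.25189872] [0.50711007 0.42373513 0.24329014]
scene 155 [0.4965647  0.35220888 0.23630783] [0.5197412  0.44341409 0.25175764] [0.5086968  0.40096362 0.24243743]
```

View pics/m12.png

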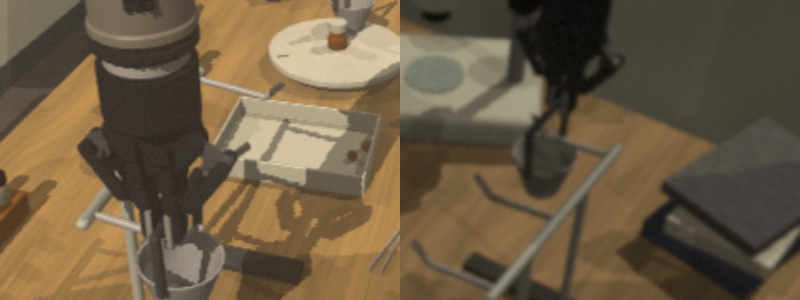

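Call:
arm_command(
  plan="0.003 0 0.01 0;0 0 0.012 0;0 0 0.006 0;0 0 0.002 0;0 0 0 0;0 0 0 0",
)

```text
clock: 23.52
tcp_pos: [0.5089, 0.4344, 0.2054]
orientation: [2.241, 2.201, 0.003]
contact_force: [3.5, -0.0, 3.6]
grip_width: 0.0085
gripper_force: 39.2
```

Call:
arm_command(
  plan="0 0 0 0;0 0 0 0;0 0 0 0;0 0 0 0;0 0 0 0;0 0 0 0",
  hand=0.3,
)

```text
clock: 24.28
tcp_pos: [0.508, 0.4343, 0.2048]
orientation: [-2.241, -2.202, 0.0]
contact_force: [0.1, -0.2, 0.5]
grip_width: 0.0297
gripper_force: 0.0
```

Call:
arm_command(
  plan="0 0 -0.01 0;0 0 -0.02 0;0 0 -0.03 0;0 0 -0.04 0;0 0 0 0",
)

```text
clock: 24.9
tcp_pos: [0.509, 0.4363, 0.3106]
orientation: [-2.241, -2.202, -0.014]
contact_force: [0.1, 0.5, -0.2]
grip_width: 0.0297
gripper_force: 0.0
```

Run:
```python
from h import *
np.set_printoptions(precision=4,suppress=True)
grab("side","d13"); grab("scene","s13")
a=cv2.imread('pics/d13.png')[200:380,160:400]; b=cv2.imread('pics/s13.png')[40:190,320:520]
cv2.imwrite('pics/m13.png',np.hstack([cv2.resize(a,(400,300)),cv2.resize(b,(400,300))]))
W,p=cloud("s13"); print(barfit(W,(.48,.54,.34,.47),.206,.217))
print(*barfit(W,(.45,.56,-.44,-.325)))
go(.505,-.378,.235,56.6)
```

```text
(array([0.5114, 0.4056, 0.2115]), array([-0.0111,  0.9999,  0.0121]), np.float64(0.09615585951987732), 170, array([0.2118, 0.2154]))
[ 0.5037 -0.3799  0.1486] [ 0.559   0.8292 -0.0049] 0.09748673190923449 330 [0.1486 0.1515]
at [0.5081 0.4346 0.3064] ang 89.0 yaw 32.40  shift x -0.6801 y 0.4448 z 0.0714
```

View pics/m13.png

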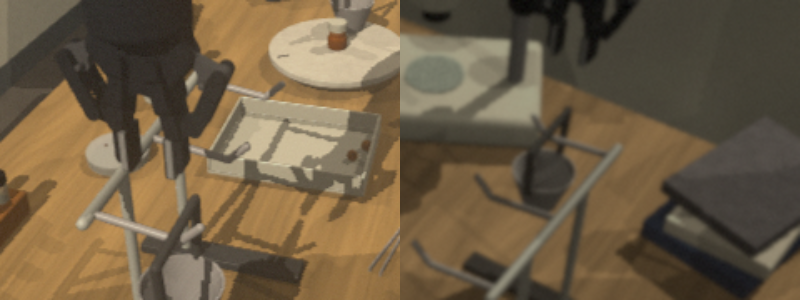

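```bash
python3 -c "
from h import *
go(.518,-.358,.235,56.3)"
```

```text
at [0.5081 0.4346 0.3064] ang 89.0 yaw 32.70  shift x -0.6539 y 0.4480 z 0.0714
```

Call:
arm_command(
  plan="0 0 -0.01 8;0 0 0 8.2;0 0 0 8.2;0 0 0 8.3;-0.02 0.0135 0 0;-0.035 0.024 0 0;-0.045 0.031 0 0;-0.045 0.031 0 0;-0.045 0.031 0 0;-0.045 0.031 0 0;-0.045 0.031 0 0;-0.045 0.031 0 0;-0.045 0.031 0 0;-0.045 0.031 0 0;-0.045 0.031 0 0;-0.045 0.031 0 0;-0.045 0.031 0 0;-0.045 0.031 0 0;-0.035 0.024 0 0;-0.024 0.0145 0 0",
  hand=-1,
)

```text
clock: 27.5
tcp_pos: [0.5167, -0.3607, 0.3137]
orientation: [-2.77, -1.478, 0.002]
contact_force: [-0.3, 0.0, -0.7]
grip_width: 0.0851
gripper_force: 0.0
```

Call:
arm_command(
  plan="0 0 0.03 0;0 0 0.03 0;0 0 0.02 0;0 0 0 0;0 0 0 0",
)

```text
clock: 28.12
tcp_pos: [0.5181, -0.3585, 0.2354]
orientation: [2.77, 1.482, 0.001]
contact_force: [-0.6, -0.4, 0.3]
grip_width: 0.0855
gripper_force: 0.0
```

```bash
sed -i 's/>.42)/>.34)/' t.py
python3 - <<'E'
from t import *
np.set_printoptions(precision=4,suppress=True)
grab("wrist","w14"); grab("scene","s14"); grab("side","d14")
for n in("w14","s14","d14"):
    W,p=cloud(n); print(n,*barfit(W,(.45,.56,-.44,-.325)))
    if n!="w14":
        print(tray(n))
        hsv=cv2.cvtColor(p,cv2.COLOR_RGB2HSV); m=(hsv[...,1]>120)&(W[...,2]>.005)&(W[...,2]<.03)&(W[...,0]>.38)&(W[...,0]<.66)&(W[...,1]>-.12)&(W[...,1]<.08)
        k,l,s,c=cv2.connectedComponentsWithStats(m.astype('uint8'))
        print([(s[i,4],W[l==i].mean(0).round(3)) for i in range(1,k) if s[i,4]>4])
go(.518,-.358,.140,56.3)
E
```

```text
w14 [ 0.5035 -0.3789  0.149 ] [ 0.5601  0.8284 -0.0021] 0.0968085902076041 3038 [0.1492 0.1506]
s14 [ 0.5038 -0.3798  0.1486] [ 0.5602  0.8283 -0.0053] 0.09753295106523865 201 [0.1488 0.1521]
(((nan, nan), (0.0, 0.0), 0.0), array([ 236,  233,  116,   96, 5858], dtype=int32), array([[ 0.4035,  0.0535],
       [ 0.4071, -0.1046],
       [ 0.6249, -0.0997],
       [ 0.6214,  0.0584]], dtype=float32))
[(np.int32(14), array([ 0.432, -0.018,  0.018])), (np.int32(21), array([ 0.415, -0.047,  0.017]))]
d14 [ 0.5032 -0.3759  0.1488] [ 0.5676  0.8233 -0.0039] 0.09695172654284535 80 [0.149  0.1522]
(((0.688810408115387, 0.19279643893241882), (0.07511451840400696, 0.36898791790008545), 28.34712791442871), array([213, 280,  33,  23, 472], dtype=int32), array([[0.5901, 0.2925],
       [0.5945, 0.2924],
       [0.5961, 0.3501],
       [0.5917, 0.3502]], dtype=float32))
[(np.int32(23), array([ 0.415, -0.042,  0.016])), (np.int32(26), array([ 0.429, -0.012,  0.016]))]
at [ 0.5183 -0.3586  0.2359] ang 56.3 yaw 0.00  shift x 0.0003 y -0.0006 z 0.0959
```

Call:
arm_command(
  plan="-0.001 0 0.02 0;0 0 0.02 0;0 0 0.02 0;0 0 0.02 0;0 0 0.016 0;0 0 0 0",
)

```text
clock: 29.02
tcp_pos: [0.5167, -0.3589, 0.138]
orientation: [-2.769, -1.481, 0.001]
contact_force: [0.0, 0.2, 0.8]
grip_width: 0.0856
gripper_force: 0.0
```

Call:
arm_command(
  plan="0 0 0 0;0 0 0 0;0 0 0 0;0 0 0 0;0 0 0 0;0 0 0 0;0 0 0 0;0 0 0 0",
  hand=1,
  grip_force=40,
)

```text
clock: 30.02
tcp_pos: [0.5176, -0.3592, 0.1391]
orientation: [2.769, 1.482, 0.001]
contact_force: [-0.0, 1.2, 4.2]
grip_width: 0.0087
gripper_force: 39.2
```

Call:
arm_command(
  plan="0 0 -0.01 0;0 0 -0.02 0;0 0 -0.03 0;0 0 -0.03 0;0 0 -0.02 0;0 0 0 0",
)

```text
clock: 30.78
tcp_pos: [0.5182, -0.3599, 0.2516]
orientation: [2.767, 1.48, 0.004]
contact_force: [0.9, 0.3, -1.3]
grip_width: 0.0085
gripper_force: 39.1
```

Run:
```python
from tilt import *
for n in("side","scene"):
    grab(n,n+"15"); print(n,*tilt(n+"15"))
go(.592,.004,.22,91.3)
```

```text
side [-0.02  -0.004  0.068] 546 [[-0.064 -0.035  0.035]
 [ 0.02   0.037  0.103]]
scene [-0.031 -0.     0.077] 1301 [[-0.065 -0.028  0.036]
 [ 0.017  0.036  0.106]]
at [ 0.5169 -0.3591  0.2487] ang 56.3 yaw -35.01  shift x 0.3613 y 0.0833 z 0.0287
```

Call:
arm_command(
  plan="0 0 0 -4;0 0 0 -7;0 0 0 -8;0 0 0 -8;0 0 0 -5;0 0 0 -3;0.01 0.003 0.002 0;0.025 0.006 0.002 0;0.04 0.009 0.003 0;0.05 0.011 0.003 0;0.05 0.011 0.003 0;0.05 0.011 0.003 0;0.05 0.011 0.003 0;0.04 0.01 0.003 0;0.027 0.007 0.003 0;0.014 0.003 0.002 0;0.005 0.001 0.0015 0;0 0 0 0;0 0 0 0",
)

```text
clock: 33.25
tcp_pos: [0.592, 0.0021, 0.2203]
orientation: [2.198, 2.244, -0.001]
contact_force: [0.5, 0.1, -2.2]
grip_width: 0.0086
gripper_force: 39.1
```

Run:
```python
from t import *
np.set_printoptions(precision=4,suppress=True)
grab("scene","s16"); print(tray("s16")[2])
go(.592,.004,.115,91.3)
```

```text
[[ 0.4048  0.0554]
 [ 0.4068 -0.1035]
 [ 0.6237 -0.1009]
 [ 0.6217  0.0581]]
at [0.592  0.0021 0.2203] ang 91.2 yaw -0.12  shift x 0.0019 y 0.0000 z 0.1053
```

Call:
arm_command(
  plan="0.001 -0.001 0.02 0;0 0 0.025 0;0 0 0.025 0;0 0 0.02 0;0 0 0.01 0;0 0 0.004 0;0 0 0.002 0;0 0 0 0",
)

```text
clock: 34.3
tcp_pos: [0.591, 0.0045, 0.1148]
orientation: [2.196, 2.246, -0.0]
contact_force: [-2.6, -0.0, 1.9]
grip_width: 0.0087
gripper_force: 39.4
```

Call:
arm_command(
  plan="0 -0.004 0.0015 0;0 -0.007 0 0;0 -0.007 0 0;0 -0.006 0 0;0 0 0 0",
)

```text
clock: 34.92
tcp_pos: [0.5683, 0.0048, 0.1143]
orientation: [2.194, 2.245, 0.005]
contact_force: [2.2, 1.4, 7.4]
grip_width: 0.0083
gripper_force: 40.3
```

Call:
arm_command(
  plan="0 -0.01 0.001 0;0 -0.01 0.001 0;0 -0.01 0.002 0;0 -0.009 0.003 0;0 0 0 0",
)

```text
clock: 35.55
tcp_pos: [0.5276, 0.0045, 0.1072]
orientation: [2.195, 2.248, 0.002]
contact_force: [-2.8, 2.0, 14.5]
grip_width: 0.0084
gripper_force: 42.5
```

Run:
```python
from tilt import *
print(pose()[:3,3])
for n in("side","scene"):
    grab(n,n+"17"); print(n,*tilt(n+"17"))
# reference: same stage of the first pail
```

```text
[0.52757827 0.00447212 0.10715475]
side [-0.017  0.043  0.046] 257 [[-0.061  0.007  0.028]
 [ 0.022  0.064  0.057]]
scene [-0.027  0.045  0.043] 341 [[-0.071  0.011  0.027]
 [ 0.016  0.067  0.057]]
```

Same behaviour as the first pail; continue.

Call:
arm_command(
  plan="0 -0.009 0.004 0;0 -0.009 0.0045 0;0 -0.008 0.005 0;0 -0.008 0.0065 0;0 -0.008 0.007 0;0 -0.007 0.0075 0;0 0 0 0",
)

```text
clock: 36.52
tcp_pos: [0.4766, 0.002, 0.0707]
orientation: [-2.194, -2.246, 0.005]
contact_force: [-1.8, 0.7, 3.0]
grip_width: 0.0084
gripper_force: 43.8
```

Call:
arm_command(
  plan="0 -0.006 0.0075 0;0 -0.005 0.008 0;0 -0.004 0.006 0;0 -0.006 0.005 0;0 -0.006 0.005 0;0 -0.003 0.003 0;0 0 0 0;0 0 0 0",
)

```text
clock: 37.52
tcp_pos: [0.4494, 0.0014, 0.037]
orientation: [2.196, 2.246, 0.001]
contact_force: [3.0, -0.5, 3.3]
grip_width: 0.0084
gripper_force: 44.7
```

Call:
arm_command(
  plan="0 0 -0.005 0;0 0 -0.01 0;0 0.004 0 0;0 -0.004 0 0;0 0 0 0;0 0 -0.02 0;0 0 -0.03 0;0 0 -0.04 0;0 0 -0.04 0;0 0 -0.03 0;0 0 0 0;0 0 0 0",
)

```text
clock: 39.02
tcp_pos: [0.4482, 0.0012, 0.2108]
orientation: [-2.195, -2.246, 0.002]
contact_force: [-0.4, -0.2, -1.9]
grip_width: 0.0084
gripper_force: 44.2
```

Run:
```python
from tilt import *
from t import tray
np.set_printoptions(precision=4,suppress=True)
for n in("side","scene"):
    grab(n,n+"18"); print(n,*tilt(n+"18"))
    W,p=cloud(n+"18"); print(tray(n+"18")[2])
    hsv=cv2.cvtColor(p,cv2.COLOR_RGB2HSV); m=(hsv[...,1]>110)&(W[...,2]>.007)&(W[...,2]<.03)&(W[...,0]>.36)&(W[...,0]<.66)&(W[...,1]>-.15)&(W[...,1]<.1)
    k,l,s,c=cv2.connectedComponentsWithStats(m.astype('uint8'))
    print([(s[i,4],c[i].round(0),W[l==i].mean(0).round(3)) for i in range(1,k) if s[i,4]>4])
a=cv2.imread('pics/side18.png')[130:330,230:497]; b=cv2.imread('pics/scene18.png')[180:360,170:410]
cv2.imwrite('pics/m18.png',np.hstack([cv2.resize(a,(400,300)),cv2.resize(b,(400,300))]))
```

```text
side [-0.015  0.079 -0.001] 832 [[-0.062  0.052 -0.034]
 [ 0.02   0.113  0.034]]
[[0.5907 0.2935]
 [0.5958 0.2935]
 [0.5962 0.3538]
 [0.5911 0.3538]]
[(np.int32(64), array([403., 268.]), array([ 0.369, -0.135,  0.019])), (np.int32(23), array([379., 287.]), array([ 0.415, -0.04 ,  0.017])), (np.int32(27), array([354., 289.]), array([ 0.471, -0.016,  0.016])), (np.int32(52), array([362., 291.]), array([ 0.45 , -0.011,  0.017])), (np.int32(54), array([371., 291.]), array([ 0.429, -0.018,  0.017]))]
scene [-0.036  0.087 -0.012] 1078 [[-0.07   0.049 -0.035]
 [ 0.013  0.115  0.019]]
[[ 0.4033  0.0556]
 [ 0.4066 -0.1043]
 [ 0.6244 -0.0999]
 [ 0.6212  0.06  ]]
[(np.int32(45), array([264., 262.]), array([ 0.432, -0.026,  0.017])), (np.int32(42), array([273., 264.]), array([ 0.453, -0.019,  0.017])), (np.int32(24), array([253., 264.]), array([ 0.415, -0.047,  0.017])), (np.int32(16), array([280., 268.]), array([ 0.473, -0.022,  0.018])), (np.int32(57), array([212., 285.]), array([ 0.373, -0.142,  0.019]))]
```

```bash
python3 -c "
from h import *
go(.385,.3085,.12,89)"
```

```text
at [0.448  0.0013 0.2104] ang 91.3 yaw 2.31  shift x 0.3061 y -0.0684 z 0.0904
```

Call:
arm_command(
  plan="0 0 0.015 1.1;0 0 0.03 1.2;0 0 0.03 0;0 0 0.0155 0;0.01 -0.002 0 0;0.025 -0.006 0 0;0.04 -0.009 0 0;0.045 -0.01 0 0;0.045 -0.01 0 0;0.045 -0.01 0 0;0.04 -0.009 0 0;0.03 -0.007 0 0;0.018 -0.004 0 0;0.008 -0.0015 0 0;0 0 0 0;0 0 0 0",
)

```text
clock: 41.12
tcp_pos: [0.3863, 0.3071, 0.1212]
orientation: [2.242, 2.199, -0.001]
contact_force: [-0.1, 0.3, -0.7]
grip_width: 0.0086
gripper_force: 44.2
```

Call:
arm_command(
  plan="0 0 -0.015 0;0 0 -0.02 0;0 0 -0.011 0;0 -0.004 -0.013 0;0 -0.004 -0.013 0;0 -0.001 -0.014 0;0 -0.001 -0.014 0;0 0.0035 -0.014 0;0 0.0035 -0.014 0;0 0.006 -0.012 0;0 0.006 -0.012 0;0 0 0 0",
)

```text
clock: 42.62
tcp_pos: [0.3957, 0.3088, 0.2743]
orientation: [-2.242, -2.201, -0.003]
contact_force: [-2.4, -0.1, -1.3]
grip_width: 0.0085
gripper_force: 41.6
```

Run:
```python
from tilt import *
print(pose()[:3,3])
for n in("side","scene"):
    grab(n,n+"19"); print(n,*tilt(n+"19"))
```

```text
[0.39570519 0.30876586 0.27432745]
side [-0.025  0.058  0.051] 1732 [[-0.061  0.014  0.016]
 [ 0.018  0.127  0.077]]
scene [-0.031  0.064  0.047] 876 [[-0.067  0.016  0.015]
 [ 0.012  0.128  0.073]]
```

Matches the first pail's numbers. Continue identically.

Call:
arm_command(
  plan="0 0.0095 -0.0105 0;0 0.0095 -0.0105 0;0 0.012 -0.0075 0;0 0.012 -0.0075 0;0 0.0095 -0.0035 0;0 0.0095 -0.0035 0;0 0.005 0 0;0 0 0 0",
)

```text
clock: 43.72
tcp_pos: [0.4625, 0.3072, 0.3164]
orientation: [2.241, 2.202, 0.001]
contact_force: [-1.4, 0.7, 1.5]
grip_width: 0.0087
gripper_force: 39.9
```

Run:
```python
from tilt import *
print(pose()[:3,3])
for n in("side","scene"):
    grab(n,n+"20"); print(n,*tilt(n+"20"))
    W,p=cloud(n+"20"); T=pose(); Q=(W-T[:3,3])@T[:3,:3]
    hsv=cv2.cvtColor(p,cv2.COLOR_RGB2HSV); m=(hsv[...,1]>100)&(abs(Q[...,0]+.025)<.035)&(abs(Q[...,1])<.035)&(Q[...,2]>.06)&(Q[...,2]<.12)
    print("brown inside",m.sum())
```

```text
[0.46252973 0.30723918 0.31637396]
side [-0.024  0.019  0.077] 2298 [[-0.065 -0.038  0.037]
 [ 0.02   0.129  0.112]]
brown inside 0
scene [-0.021  0.025  0.081] 1290 [[-0.07  -0.038  0.04 ]
 [ 0.015  0.134  0.113]]
brown inside 11
```

Call:
arm_command(
  plan="0 -0.012 -0.002 0;0 -0.014 0 0;0 -0.01 0 0;0 0 0.02 0;0 0 0.03 0;0 0 0.024 0;0 0 0.008 0;0 0 0 0",
)

```text
clock: 44.82
tcp_pos: [0.4257, 0.3078, 0.2364]
orientation: [2.24, 2.202, -0.0]
contact_force: [-0.5, -0.3, -1.1]
grip_width: 0.0083
gripper_force: 39.6
```

Run:
```python
from tilt import *
np.set_printoptions(precision=3,suppress=True)
T=pose(); print(T[:3,3])
n="scene20"; W,p=cloud(n); T=T.copy(); T[:3,3]=[.4625,.3072,.3164]; Q=(W-T[:3,3])@T[:3,:3]
hsv=cv2.cvtColor(p,cv2.COLOR_RGB2HSV); m=(hsv[...,1]>100)&(abs(Q[...,0]+.025)<.035)&(abs(Q[...,1])<.035)&(Q[...,2]>.06)&(Q[...,2]<.12)
print(np.argwhere(m)[:,::-1].tolist()); print(p[m].tolist()); print(Q[m])
grab("scene","scene21"); W,p=cloud("scene21"); T=pose(); Q=(W-T[:3,3])@T[:3,:3]
hsv=cv2.cvtColor(p,cv2.COLOR_RGB2HSV); m=(hsv[...,1]>100)&(abs(Q[...,0]+.025)<.035)&(abs(Q[...,1])<.035)&(Q[...,2]>.06)&(Q[...,2]<.12)
print("now",m.sum(),p[m].tolist())
go(.508,.309,.235,89)
```

```text
[0.426 0.308 0.236]
[[335, 121], [359, 124], [338, 130], [355, 130], [339, 131], [340, 131], [354, 131], [353, 132], [343, 133], [344, 133], [351, 133]]
[[46, 39, 27], [89, 72, 52], [57, 46, 32], [86, 69, 49], [70, 57, 40], [63, 52, 38], [85, 68, 48], [89, 72, 51], [76, 62, 45], [67, 55, 39], [83, 68, 50]]
[[-0.054 -0.02   0.075]
 [-0.025  0.025  0.083]
 [-0.047 -0.016  0.105]
 [-0.027  0.017  0.103]
 [-0.046 -0.013  0.107]
 [-0.047 -0.01   0.105]
 [-0.029  0.016  0.105]
 [-0.03   0.014  0.109]
 [-0.048 -0.002  0.106]
 [-0.045 -0.001  0.108]
 [-0.035  0.012  0.109]]
now 23 [[57, 47, 34], [51, 43, 30], [97, 79, 57], [39, 32, 23], [90, 74, 53], [49, 40, 29], [80, 65, 48], [93, 75, 53], [82, 68, 48], [79, 63, 45], [76, 62, 46], [93, 76, 54], [79, 64, 45], [72, 59, 43], [76, 62, 45], [101, 81, 56], [87, 72, 52], [87, 71, 51], [82, 69, 48], [85, 70, 50], [86, 71, 51], [89, 72, 52], [97, 78, 55]]
at [0.426 0.308 0.237] ang 89.0 yaw 0.01  shift x 0.0023 y 0.0819 z 0.0020
```

Call:
arm_command(
  plan="0.002 0.01 0.001 0;0 0.015 0.001 0;0 0.02 0 0;0 0.02 0 0;0 0.011 0 0;0 0.006 0 0;0 0 0 0",
)

```text
clock: 45.75
tcp_pos: [0.508, 0.3084, 0.2341]
orientation: [-2.241, -2.202, 0.001]
contact_force: [0.0, 0.3, -1.0]
grip_width: 0.0087
gripper_force: 39.6
```

Run:
```python
from tilt import *
print(pose()[:3,3])
for n in("side","scene"):
    grab(n,n+"22")
    W,p=cloud(n+"22"); z=W[...,2]; 
    m=(abs(W[...,0]-.508)<.012)&(abs(W[...,1]-.283)<.06)&(z>.236)&(z<.252); P=W[m]; 
    if len(P): print(n,len(P),P.min(0),P.max(0),P.mean(0))
```

```text
[0.508039   0.3083514  0.23412681]
side 211 [0.49656613 0.23322023 0.2362158 ] [0.51987981 0.3343546  0.25197798] [0.50762883 0.30840762 0.24450688]
scene 173 [0.49690219 0.2313557  0.23626506] [0.51965854 0.31770241 0.25175752] [0.50851098 0.27548408 0.24334151]
```

Call:
arm_command(
  plan="0 0 0.01 0;0 0 0.012 0;0 0 0.006 0;0 0 0.002 0;0 0 0 0;0 0 0 0",
)

```text
clock: 46.6
tcp_pos: [0.5081, 0.3086, 0.2046]
orientation: [2.241, 2.202, 0.001]
contact_force: [-0.6, 0.0, -1.3]
grip_width: 0.0084
gripper_force: 39.7
```

Call:
arm_command(
  plan="0 0 0 0;0 0 0 0;0 0 0 0;0 0 0 0;0 0 0 0;0 0 0 0",
  hand=0.3,
)

```text
clock: 47.35
tcp_pos: [0.5079, 0.3084, 0.2043]
orientation: [2.241, 2.202, 0.0]
contact_force: [0.8, -0.2, -0.4]
grip_width: 0.0298
gripper_force: 0.0
```

Call:
arm_command(
  plan="0 0 -0.01 0;0 0 -0.02 0;0 0 -0.03 0;0 0 -0.04 0;0 0 -0.04 0;0 -0.03 0 0;0 -0.05 0 0;0 -0.05 0 0;0 0 0 0;0 0 0 0;0 0 0 0;0 0 0 0;0 0 0 0;0 0 0 0;0 0 0 0",
)

```text
clock: 49.22
tcp_pos: [0.378, 0.3107, 0.3442]
orientation: [-2.241, -2.202, 0.0]
contact_force: [-0.4, 0.5, 0.0]
grip_width: 0.0301
gripper_force: 0.0
```

Run:
```python
from h import *
np.set_printoptions(precision=4,suppress=True)
grab("side","d23"); grab("scene","s23")
a=cv2.imread('pics/d23.png')[160:430,160:430]; b=cv2.imread('pics/s23.png')[60:410,120:470]
cv2.imwrite('pics/m23.png',np.hstack([cv2.resize(a,(400,400)),cv2.resize(b,(400,400))]))
W,p=cloud("s23")
for y in(.283,.408): print(*barfit(W,(.48,.54,y-.055,y+.055),.206,.217))
W2,_=cloud("side0")
```

```text
[0.5098 0.2813 0.212 ] [0.0253 0.9997 0.0044] 0.09610656862688516 188 [0.2121 0.2156]
[0.511 0.405 0.212] [-0.0132  0.9999  0.0034] 0.09680977523837658 167 [0.2124 0.2159]
```

View pics/m23.png

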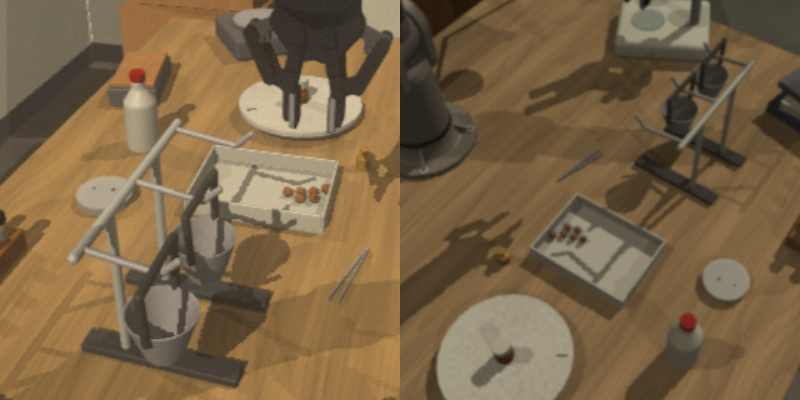

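Both pails hang upright and look empty on hooks 2 and 3. Six nuts are in the tray, the turntable holds only the jar, and the other items look undisturbed.

```bash
python3 -c "
from bench import ticket
print(ticket.hand_in())"
```

```text
the job is handed in; nothing more can be done
None
```

Job handed in at about 49 s on the robot clock: both pails (there was no third) hang empty and upright on hooks 2 and 3, all six nuts I could see are in the tray, and the jar, petri dish, tweezers, wash bottle and weight look unmoved in the last picture.

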